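# Point out two samples for the log camera

### The job

Show the bench camera which samples are going to the microtome: with the fingertips straight above the middle of its lid, about 2 cm clear of it, point at the tallest container on the steel tray and stay there for a good two seconds; then point in the same way at the widest container. Do not point at the other two containers, and touch none of the containers, the tray or the slide box. Last, press the round button on the console all the way down and let it go.

Things in the scene. Friction and masses are not known exactly. Their poses are not given: they have to be found in the camera images.
- tall_bottle: The tallest container: a narrow-necked bottle, 54 mm in diameter, 130 mm from its underside to the top of its lid. White plastic body, grey plastic lid, paper label. Loose, standing upright on the tray floor. Origin: centre of its underside; z up; round, so its yaw means nothing.
- wide_pot: The widest container: a squat pot, 76 mm in diameter, 62 mm from its underside to the top of its lid. White plastic body, grey plastic lid, paper label. Loose, standing upright on the tray floor. Origin: centre of its underside; z up; round, so its yaw means nothing.
- mid_jar: Another container, not to be pointed at: a jar 54 mm in diameter and 88 mm high with its lid. White plastic body, grey plastic lid, paper label. Loose, standing upright on the tray floor. Origin: centre of its underside; z up; round, so its yaw means nothing.
- small_pot: Another container, not to be pointed at: the smallest, a pot 44 mm in diameter and 48 mm high with its lid. White plastic body, grey plastic lid, paper label. Loose, standing upright on the tray floor. Origin: centre of its underside; z up; round, so its yaw means nothing.
- tray: Fixed shallow stainless steel tray, 170 mm (its x) by 460 mm (its y), rim 16 mm high, floor 4 mm thick. The four containers stand in a row along its y, about 110 mm apart, in any order. Origin: centre of its underside, on the bench top.
- slide_box: Loose closed box for microscope slides, grey with a blue lid, 102 by 82 mm, 32 mm high. To be left alone. Origin: centre of its underside.
- console: Fixed white console, 120 mm (its x) by 90 mm (its y), 40 mm high, with one round button on its top in the half nearer the robot and a small flat display in the other. Origin: centre of its underside, on the bench top.
- log_button_top (a point): Centre of the top face of the console's round grey push button, 30 mm in diameter, in a low black housing; the button is pressed straight down. This point moves with the button.
- log_button (a joint): How far the button is pressed: 0 = up, 0.006 m = fully down. A spring returns it when let go; fully down takes about 5 N.
Mind the look-alikes: they are no part of the job. Leave any blue or red look-alike of the console alone.

How it is judged:
By the outcome, as a careful person would: the job done as asked, in the order asked, and still so for the second after the job is handed in, with the robot touching nothing.
It also fails if it takes over 58 s, if anything falls off the work surface, if the arm or the gripper's body presses on something with over 40 N, if the wrist force passes 120 N, or if a joint passes its speed limit or range.

### The arm

A 7-joint arm with a two-finger parallel gripper is mounted at the origin on the work surface. World frame = base frame: x ahead of the robot, y to its left, z up, the work surface at z = 0. Lengths are in m, angles in rad, forces in N, time in s.
With the tool pointing down it reaches from about 0.425 to 1.025 m from the base axis. Payload 9.4 kg.
Tool frame: the origin (TCP) lies between the finger pads; the fingertips stand 14 mm ahead of it and the grasp point (between the pads) lies 5 mm behind it; z points along the fingers, y is the line along which they close (so a half turn about z gives the same grasp; the last joint's range is limited). The gripper opens to 93 mm and grips with 3 to 60 N. Pads are 15 mm wide; open, the fingers measure 128 mm over their backs; the gripper's body (75 mm by 188 mm) begins 65 mm behind the grasp point.
Start: joints at [-1.33, 0.599, -0.003, 1.599, 0.002, 0.943, -0.08], TCP at [0.227, 0.689, 0.233] pointing down, gripper open.
Joint ranges: [-2.57, 2.57], [-0.35, 1.97], [-1.29, 1.29], [0.11, 2.56], [-1.05, 4.19], [0.11, 1.86], [-2.63, 2.63]. Speed limits (rad/s): [2.22, 2.22, 3.01, 3.01, 3.14, 3.14, 3.14].

### API

Orientations are given as a 3x3 rotation matrix whose columns are the frame's x, y, z axes.
In Python, from bench import telemetry, viewer, job gives the robot as it stands. The module is installed in compiled form; this text tells all that it offers.
- The arm moves only by the tool move_arm, never from a script. Its argument "deltas" is a list of rows, each an object of numbers: "dx", "dy", "dz": the shift along the tool's x, y, z in m; "wx", "wy", "wz": the turn, a rotation vector about the tool's x, y, z in rad; "gripper": the closure, from -1 (fully open) to 1 (shut). A call has 1 to 5 rows; each row shifts and turns the commanded pose from where the row before left it, along the tool's axes as they then stand; what a row does not reach is not made up. A row lasts 1/10 s, in which the tool goes at most 50 mm and 8.59 degrees, less where a joint would pass 70% of its speed; a pose out of reach is approached as far as the arm can. A call with a gripper value outside its range is refused whole. The fingers move at their own pace and stop on an object; "newtons" is the grip in N (left out, the last holds). Time passes only in rows, so rows that do not move let the fingers close. It gives the time, the measured TCP pose, the force, the opening and the grip force at its end, in the units of the state.
- telemetry.sense(): the state, without advancing time (a new reading comes with each control period).
- viewer.grab_frame(name): name is "scene" or "top"; returns a dict with "img" (420x560x3 uint8, blue, green, red), "fx", "fy", "cx", "cy" (pixels), "R" (3x3) and "t" (3): a world point X has camera coordinates R X + t. Camera axes: x right, y down, z forward; pixel columns grow to the right and rows downward; lengths in m; the calibration is good to about 2 mm. A picture is of the moment at which its call begins. There is no depth.
- job.close_job(): hands the job in; it is judged then, once.
The state is a dict: "clock": time; "joint_positions": joint angles; "qvel": joint speeds; "joint_efforts": joint torques, N m; "tool_pos": TCP position; "tcp_rot": TCP orientation; "force": force on the tool from outside, world axes, zero at the start; "ft_torque": the same for the moment, N m; "width": finger opening in m; "finger_force": force on a finger pad.
Only numpy, scipy, OpenCV 4.12 (cv2) and the standard library are available. Lean on these libraries where they do the work, as an engineer would, in place of code of your own. Each camera call takes 0.05 s, during which the arm holds its last target. There are 200 camera calls.

## Working session

There is one attempt and no reset: what is moved stays moved. The work goes in short steps, Python scripts to look and compute and a tool call to move; the robot and the scene stay as the last step left them, time stands still between calls to the robot, and variables do not carry over. Pictures are saved under pics/ and viewed, at most 10 in all, crops included, and the job is handed in when it is done.

Besides the shell and the picture viewer there is one more tool, called after "Emit:" in YAML: its name, and indented under it one key for each argument. move_arm: Moves the arm, as the interface text tells. Its arguments: {"type":"object","properties":{"deltas":{"type":"array","items":{"type":"object","properties":{"dx":{"type":"number"},"dy":{"type":"number"},"dz":{"type":"number"},"wx":{"type":"number"},"wy":{"type":"number"},"wz":{"type":"number"},"gripper":{"type":"number"}}}},"newtons":{"type":"number"}},"required":["deltas"]}

```bash
mkdir -p pics; python3 - <<'E'
from bench import telemetry, viewer
import cv2, pickle
s=telemetry.sense(); print(s['clock'],s['tool_pos'],s['tcp_rot'],s['width'],s['force'])
f={n:viewer.grab_frame(n) for n in("scene","top")}
pickle.dump(f,open('f.pkl','wb'))
for n in f:
  cv2.imwrite(f'pics/{n}0.png',f[n]['img']); print(n,f[n]['fx'],f[n]['R'],f[n]['t'])
E
```

```text
0.0 [0.22645298 0.6882782  0.23178837] [[-9.49929272e-01  3.12464854e-01 -3.05197473e-04]
 [ 3.12464964e-01  9.49928204e-01 -1.43281059e-03]
 [-1.57787264e-04 -1.45643224e-03 -9.99998927e-01]] 0.09353073893812358 [0.0849447  0.33546063 0.3770724 ]
scene 417.73608327982794 [[-0.57690057  0.81656462  0.02019817]
 [ 0.43005759  0.3246717  -0.84240059]
 [-0.69443229 -0.477295   -0.5384731 ]] [ 0.32985732 -0.11848934  1.46021942]
top 526.3701070865947 [[ 0.00802864 -0.99971435 -0.02251152]
 [-0.99704538 -0.00628329 -0.07655734]
 [ 0.07639402  0.02305966 -0.99681102]] [-0.05796671  0.50112559  1.33700595]
```

View pics/scene0.png

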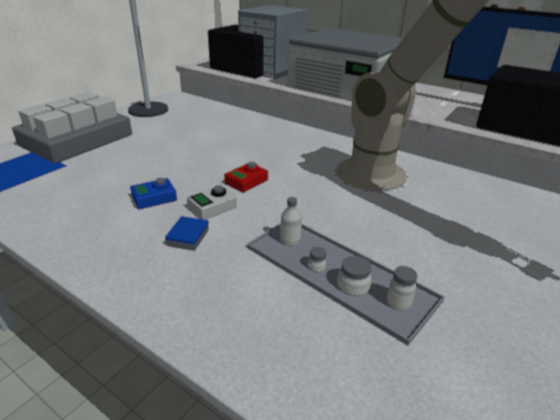

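View pics/top0.png

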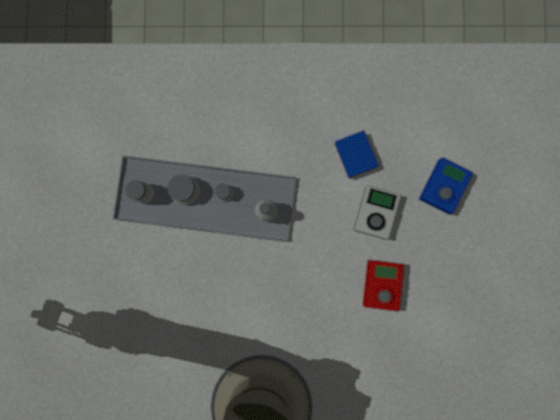

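The scene view shows the bottle (lid ~292,202), then the small pot (317,254), the wide pot (356,268) and the mid jar (404,275) along the tray. The white console is at ~(212,202), with a blue and a red look-alike beside it. In the top view the bottle lid is at ~(267,208), the wide pot at ~(184,189) and the white console's button at ~(376,221). I'll enlarge the top view to get exact pixels.

```bash
cat >h.py <<'E'
import numpy as np, pickle
f=pickle.load(open('f.pkl','rb'))
def ray(n,u,v):
    c=f[n]; R=c['R']; return -R.T@c['t'], R.T@np.array([(u-c['cx'])/c['fx'],(v-c['cy'])/c['fy'],1])
def onz(n,p,z):
    o,d=ray(n,*p); return (o+d*(z-o[2])/d[2]).round(4)
def proj(n,X):
    c=f[n]; q=c['R']@np.array(X)+c['t']; return (c['fx']*q[0]/q[2]+c['cx'],c['fy']*q[1]/q[2]+c['cy'])
def tri(p,q):
    (a,d),(b,e)=ray('top',*p),ray('scene',*q)
    s=np.linalg.lstsq(np.c_[d,-e],b-a,rcond=None)[0]; x,y=a+s[0]*d,b+s[1]*e
    return ((x+y)/2).round(4),np.linalg.norm(x-y).round(4)
E
python3 - <<'E'
from h import *
import cv2
t=f['top']['img'];s=f['scene']['img']
a=cv2.resize(t[150:250,110:310],None,fx=4,fy=4,interpolation=cv2.INTER_CUBIC)
b=cv2.resize(t[175:250,340:415],None,fx=2.66,fy=2.66)
c=cv2.resize(s[175:325,180:450],None,fx=2.96,fy=2.96,interpolation=cv2.INTER_CUBIC)[:,:800]
a=cv2.convertScaleAbs(a,alpha=1.6)
cv2.imwrite('pics/a.png',a);cv2.imwrite('pics/c.png',cv2.convertScaleAbs(c,alpha=1.4))
for nm,p,z in[('bottle',(267,208),.134),('wide',(182,188),.066),('mid',(136,190),.092),('small',(224,192),.052),('btn',(376,221),.045)]:
  print(nm,onz('top',p,z))
E
```

```text
bottle [ 0.4939 -0.0172  0.134 ]
wide [0.5481 0.2001 0.066 ]
mid [0.5395 0.3079 0.092 ]
small [0.5401 0.0965 0.052 ]
btn [ 0.4698 -0.2865  0.045 ]
```

View pics/a.png

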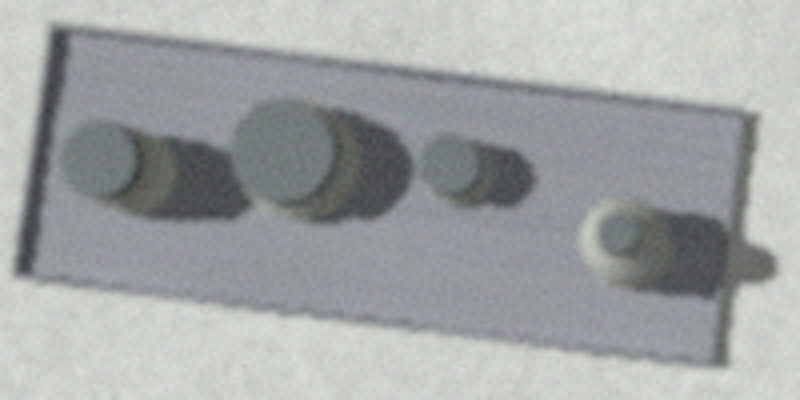

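View pics/c.png

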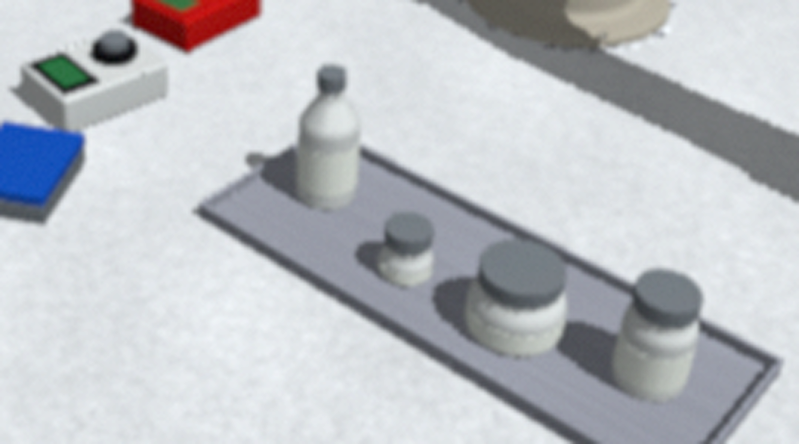

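The enlarged views give these pixels:

| Point | Top view | Scene view |
|---|---|---|
| Bottle lid | (264.6,208.1) | (291.8,199) |
| Wide pot lid | (181.1,187.1) | (356.3,264.5) |
| Button | not refined yet | (218.2,187.5) |

Next I'll check the heights by triangulation and refine the button.

```bash
python3 - <<'E'
from h import *
import cv2
t=f['top']['img'].astype(int)
# button: grey disc inside black ring
g=t.mean(2)[205:238,358:394]
m=(g<45).astype('uint8')
cs,_=cv2.findContours(m,cv2.RETR_EXTERNAL,cv2.CHAIN_APPROX_NONE)
for c in cs:
  if len(c)>8: print('ring',np.array(cv2.minEnclosingCircle(c)[0])+[358,205],cv2.minEnclosingCircle(c)[1])
b=cv2.resize(f['top']['img'][175:250,340:415],None,fx=6,fy=6,interpolation=cv2.INTER_CUBIC)
cv2.imwrite('pics/b.png',cv2.convertScaleAbs(b,alpha=1.4))
for nm,p,q,z in[('bottle',(264.6,208.1),(291.8,199),.134),('wide',(181.1,187.1),(356.3,264.5),.066),('mid',(134.6,189.6),(405,274),.092),('btn',(376,221),(218.2,187.5),.048)]:
  print(nm,onz('top',p,z),onz('scene',q,z),tri(p,q))
E
```

```text
ring [375.64864922 221.32432365] 8.517902374267578
ring [386.  205.5] 7.017934322357178
bottle [ 0.4937 -0.0115  0.134 ] [ 0.4976 -0.0081  0.134 ] (array([ 0.4937, -0.011 ,  0.131 ]), np.float64(0.0008))
wide [0.5504 0.2024 0.066 ] [0.5517 0.2055 0.066 ] (array([0.5501, 0.2038, 0.0641]), np.float64(0.0021))
mid [0.5405 0.3114 0.092 ] [0.5478 0.3132 0.092 ] (array([0.5413, 0.3124, 0.0869]), np.float64(0.0012))
btn [ 0.4697 -0.286   0.048 ] [ 0.457  -0.2966  0.048 ] (array([ 0.4692, -0.2847,  0.0578]), np.float64(0.0003))
```

View pics/b.png

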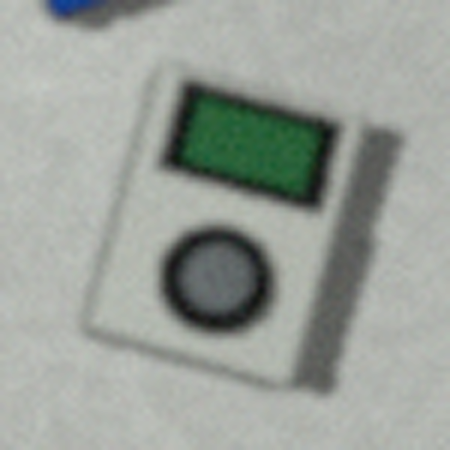

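The heights match the given sizes: 0.131 for 0.134, 0.064 for 0.066, and the button top at ~0.055. The targets are bottle (0.495,-0.010), TCP z 0.168; wide pot (0.551,0.204), TCP z 0.100; and button (0.469,-0.285). I'm moving to the bottle along the robot side of the tray with the fingers shut.

Emit:
move_arm:
  deltas:
    - {"dx": -0.028, "dy": -0.034, "gripper": 1}
    - {"dx": -0.028, "dy": -0.034, "gripper": 1}
    - {"dx": -0.028, "dy": -0.034, "gripper": 1}
    - {"dx": -0.028, "dy": -0.034, "gripper": 1}
    - {"dx": -0.028, "dy": -0.034, "gripper": 1}
  newtons: 5

```text
invalid input at $.deltas[0]: expected keys dx, dy, dz, wx, wy, wz, gripper
```

Emit:
move_arm:
  deltas:
    - {"dx": -0.028, "dy": -0.034, "gripper": 1}
    - {"dx": -0.028, "dy": -0.034, "gripper": 1}
    - {"dx": -0.028, "dy": -0.034, "gripper": 1}
    - {"dx": -0.028, "dy": -0.034, "gripper": 1}
    - {"dx": -0.028, "dy": -0.034, "gripper": 1}

```text
invalid input at $.deltas[0]: expected keys dx, dy, dz, wx, wy, wz, gripper
```

Emit:
move_arm:
  deltas:
    - {"dx": -0.028, "dy": -0.034, "gripper": 1}
    - {"dx": -0.028, "dy": -0.034, "gripper": 1}
    - {"dx": -0.028, "dy": -0.034, "gripper": 1}
    - {"dx": -0.028, "dy": -0.034, "gripper": 1}
    - {"dx": 0, "dy": 0, "gripper": 1}

```text
invalid input at $.deltas[0]: expected keys dx, dy, dz, wx, wy, wz, gripper
```

Emit:
move_arm:
  deltas:
    - {"dx": -0.028, "dy": -0.034, "dz": 0, "wx": 0, "wy": 0, "wz": 0, "gripper": 1}
    - {"dx": -0.028, "dy": -0.034, "dz": 0, "wx": 0, "wy": 0, "wz": 0, "gripper": 1}
    - {"dx": -0.028, "dy": -0.034, "dz": 0, "wx": 0, "wy": 0, "wz": 0, "gripper": 1}
    - {"dx": -0.028, "dy": -0.034, "dz": 0, "wx": 0, "wy": 0, "wz": 0, "gripper": 1}
    - {"dx": -0.028, "dy": -0.034, "dz": 0, "wx": 0, "wy": 0, "wz": 0, "gripper": 1}
  newtons: 5

```text
clock: 0.6
tool_pos: [0.3068, 0.4816, 0.2324]
tcp_rot: [[-0.95, 0.312, -0.0], [0.312, 0.95, -0.001], [-0.0, -0.001, -1.0]]
force: [0.5, 0.9, 0.4]
width: 0.0577
finger_force: 0.0
```

Emit:
move_arm:
  deltas:
    - {"dx": -0.028, "dy": -0.034, "dz": 0, "wx": 0, "wy": 0, "wz": 0, "gripper": 1}
    - {"dx": -0.028, "dy": -0.034, "dz": 0, "wx": 0, "wy": 0, "wz": 0, "gripper": 1}
    - {"dx": -0.028, "dy": -0.034, "dz": 0, "wx": 0, "wy": 0, "wz": 0, "gripper": 1}
    - {"dx": -0.028, "dy": -0.034, "dz": 0, "wx": 0, "wy": 0, "wz": 0, "gripper": 1}
    - {"dx": -0.028, "dy": -0.034, "dz": 0, "wx": 0, "wy": 0, "wz": 0, "gripper": 1}

```text
clock: 1.1
tool_pos: [0.3865, 0.2765, 0.2326]
tcp_rot: [[-0.95, 0.312, -0.0], [0.312, 0.95, -0.0], [-0.0, -0.0, -1.0]]
force: [1.1, 0.1, 0.5]
width: 0.0173
finger_force: 0.0
```

Emit:
move_arm:
  deltas:
    - {"dx": -0.028, "dy": -0.034, "dz": 0, "wx": 0, "wy": 0, "wz": 0, "gripper": 1}
    - {"dx": -0.028, "dy": -0.034, "dz": 0, "wx": 0, "wy": 0, "wz": 0, "gripper": 1}
    - {"dx": -0.028, "dy": -0.034, "dz": 0, "wx": 0, "wy": 0, "wz": 0, "gripper": 1}
    - {"dx": -0.028, "dy": -0.034, "dz": 0, "wx": 0, "wy": 0, "wz": 0, "gripper": 1}
    - {"dx": 0, "dy": 0, "dz": 0, "wx": 0, "wy": 0, "wz": 0, "gripper": 1}

```text
clock: 1.6
tool_pos: [0.4516, 0.1085, 0.2327]
tcp_rot: [[-0.947, 0.32, 0.0], [0.32, 0.947, -0.002], [-0.001, -0.002, -1.0]]
force: [0.6, 0.3, -0.4]
width: 0.0006
finger_force: 0.0
```

Emit:
move_arm:
  deltas:
    - {"dx": -0.02, "dy": -0.025, "dz": 0, "wx": 0, "wy": 0, "wz": 0, "gripper": 1}
    - {"dx": -0.02, "dy": -0.025, "dz": 0, "wx": 0, "wy": 0, "wz": 0, "gripper": 1}
    - {"dx": -0.02, "dy": -0.025, "dz": 0, "wx": 0, "wy": 0, "wz": 0, "gripper": 1}
    - {"dx": -0.018, "dy": -0.023, "dz": 0, "wx": 0, "wy": 0, "wz": 0, "gripper": 1}
    - {"dx": 0, "dy": 0, "dz": 0, "wx": 0, "wy": 0, "wz": 0, "gripper": 1}

```text
clock: 2.1
tool_pos: [0.4945, -0.0065, 0.2326]
tcp_rot: [[-0.949, 0.317, 0.0], [0.317, 0.949, -0.001], [-0.001, -0.001, -1.0]]
force: [0.3, -0.5, -0.3]
width: 0.0006
finger_force: 0.0
```

Emit:
move_arm:
  deltas:
    - {"dx": 0, "dy": 0, "dz": 0.015, "wx": 0, "wy": 0, "wz": 0, "gripper": 1}
    - {"dx": 0, "dy": 0, "dz": 0.015, "wx": 0, "wy": 0, "wz": 0, "gripper": 1}
    - {"dx": 0, "dy": 0, "dz": 0.01, "wx": 0, "wy": 0, "wz": 0, "gripper": 1}
    - {"dx": 0, "dy": 0, "dz": 0, "wx": 0, "wy": 0, "wz": 0, "gripper": 1}
    - {"dx": 0, "dy": 0, "dz": 0, "wx": 0, "wy": 0, "wz": 0, "gripper": 1}

```text
clock: 2.6
tool_pos: [0.4936, -0.0029, 0.1927]
tcp_rot: [[-0.95, 0.312, -0.0], [0.312, 0.95, 0.0], [0.0, -0.0, -1.0]]
force: [-0.6, 0.5, 1.1]
width: 0.0005
finger_force: 0.0
```

```bash
python3 - <<'E'
from bench import telemetry, viewer
import cv2
from h import *
s=telemetry.sense(); print(s['clock'],s['tool_pos'])
tip=s['tool_pos']+s['tcp_rot'][:,2]*.014
f2=viewer.grab_frame('scene')['img']
print('tip px',proj('scene',tip))
cv2.imwrite('pics/d.png',cv2.resize(f2[130:260,220:360],None,fx=4,fy=4,interpolation=cv2.INTER_CUBIC))
E
```

```text
2.6 [ 0.49360399 -0.00289861  0.19269726]
tip px (np.float64(295.2069273034746), np.float64(183.41775316603164))
```

View pics/d.png

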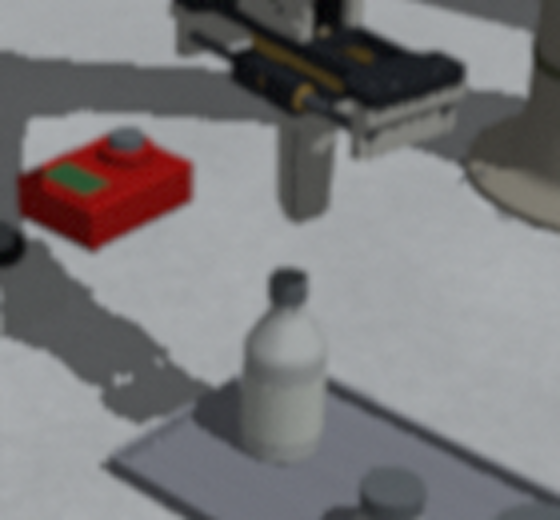

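The crop shows the closed fingertips at ~(296,184), where the kinematics predict them, and the bottle cap at (292,198.5). The arm needs to go 7 mm toward -y, then 25 mm down, and hold.

Emit:
move_arm:
  deltas:
    - {"dx": -0.003, "dy": -0.007, "dz": 0, "wx": 0, "wy": 0, "wz": 0, "gripper": 1}
    - {"dx": 0, "dy": 0, "dz": 0.013, "wx": 0, "wy": 0, "wz": 0, "gripper": 1}
    - {"dx": 0, "dy": 0, "dz": 0.012, "wx": 0, "wy": 0, "wz": 0, "gripper": 1}
    - {"dx": 0, "dy": 0, "dz": 0, "wx": 0, "wy": 0, "wz": 0, "gripper": 1}
    - {"dx": 0, "dy": 0, "dz": 0, "wx": 0, "wy": 0, "wz": 0, "gripper": 1}

```text
clock: 3.15
tool_pos: [0.4945, -0.0114, 0.1681]
tcp_rot: [[-0.95, 0.313, 0.0], [0.313, 0.95, -0.0], [-0.0, -0.0, -1.0]]
force: [-0.9, -0.3, -0.8]
width: 0.0004
finger_force: 0.0
```

```bash
python3 - <<'E'
from bench import telemetry
s=telemetry.sense(); print(s['clock'],s['tool_pos'],s['qvel'].round(3) if hasattr(s['qvel'],'round') else s['qvel'])
E
```

```text
3.15 [ 0.49448599 -0.01139102  0.16805376] [-0.002 -0.007  0.001 -0.005 -0.    -0.    -0.002]
```

On target; holding for 3 s.

Emit:
move_arm:
  deltas:
    - {"dx": 0, "dy": 0, "dz": 0, "wx": 0, "wy": 0, "wz": 0, "gripper": 1}
    - {"dx": 0, "dy": 0, "dz": 0, "wx": 0, "wy": 0, "wz": 0, "gripper": 1}
    - {"dx": 0, "dy": 0, "dz": 0, "wx": 0, "wy": 0, "wz": 0, "gripper": 1}
    - {"dx": 0, "dy": 0, "dz": 0, "wx": 0, "wy": 0, "wz": 0, "gripper": 1}
    - {"dx": 0, "dy": 0, "dz": 0, "wx": 0, "wy": 0, "wz": 0, "gripper": 1}

```text
clock: 3.65
tool_pos: [0.4944, -0.011, 0.1678]
tcp_rot: [[-0.95, 0.312, 0.0], [0.312, 0.95, 0.0], [-0.0, 0.0, -1.0]]
force: [0.7, 0.6, -0.0]
width: 0.0004
finger_force: 0.0
```

Emit:
move_arm:
  deltas:
    - {"dx": 0, "dy": 0, "dz": 0, "wx": 0, "wy": 0, "wz": 0, "gripper": 1}
    - {"dx": 0, "dy": 0, "dz": 0, "wx": 0, "wy": 0, "wz": 0, "gripper": 1}
    - {"dx": 0, "dy": 0, "dz": 0, "wx": 0, "wy": 0, "wz": 0, "gripper": 1}
    - {"dx": 0, "dy": 0, "dz": 0, "wx": 0, "wy": 0, "wz": 0, "gripper": 1}
    - {"dx": 0, "dy": 0, "dz": 0, "wx": 0, "wy": 0, "wz": 0, "gripper": 1}

```text
clock: 4.15
tool_pos: [0.4943, -0.011, 0.1676]
tcp_rot: [[-0.95, 0.312, 0.0], [0.312, 0.95, -0.0], [-0.0, -0.0, -1.0]]
force: [0.1, 0.5, 0.8]
width: 0.0007
finger_force: 0.0
```

Emit:
move_arm:
  deltas:
    - {"dx": 0, "dy": 0, "dz": 0, "wx": 0, "wy": 0, "wz": 0, "gripper": 1}
    - {"dx": 0, "dy": 0, "dz": 0, "wx": 0, "wy": 0, "wz": 0, "gripper": 1}
    - {"dx": 0, "dy": 0, "dz": 0, "wx": 0, "wy": 0, "wz": 0, "gripper": 1}
    - {"dx": 0, "dy": 0, "dz": 0, "wx": 0, "wy": 0, "wz": 0, "gripper": 1}
    - {"dx": 0, "dy": 0, "dz": 0, "wx": 0, "wy": 0, "wz": 0, "gripper": 1}

```text
clock: 4.65
tool_pos: [0.4944, -0.011, 0.1676]
tcp_rot: [[-0.95, 0.312, 0.0], [0.312, 0.95, -0.0], [-0.0, -0.0, -1.0]]
force: [0.1, -0.8, -0.0]
width: 0.0008
finger_force: 0.0
```

Emit:
move_arm:
  deltas:
    - {"dx": 0, "dy": 0, "dz": 0, "wx": 0, "wy": 0, "wz": 0, "gripper": 1}
    - {"dx": 0, "dy": 0, "dz": 0, "wx": 0, "wy": 0, "wz": 0, "gripper": 1}
    - {"dx": 0, "dy": 0, "dz": 0, "wx": 0, "wy": 0, "wz": 0, "gripper": 1}
    - {"dx": 0, "dy": 0, "dz": 0, "wx": 0, "wy": 0, "wz": 0, "gripper": 1}
    - {"dx": 0, "dy": 0, "dz": 0, "wx": 0, "wy": 0, "wz": 0, "gripper": 1}

```text
clock: 5.15
tool_pos: [0.4944, -0.011, 0.1676]
tcp_rot: [[-0.95, 0.312, 0.0], [0.312, 0.95, -0.0], [-0.0, -0.0, -1.0]]
force: [1.0, 0.1, -0.7]
width: 0.0005
finger_force: 0.0
```

Emit:
move_arm:
  deltas:
    - {"dx": 0, "dy": 0, "dz": 0, "wx": 0, "wy": 0, "wz": 0, "gripper": 1}
    - {"dx": 0, "dy": 0, "dz": 0, "wx": 0, "wy": 0, "wz": 0, "gripper": 1}
    - {"dx": 0, "dy": 0, "dz": 0, "wx": 0, "wy": 0, "wz": 0, "gripper": 1}
    - {"dx": 0, "dy": 0, "dz": 0, "wx": 0, "wy": 0, "wz": 0, "gripper": 1}
    - {"dx": 0, "dy": 0, "dz": 0, "wx": 0, "wy": 0, "wz": 0, "gripper": 1}

```text
clock: 5.65
tool_pos: [0.4943, -0.011, 0.1676]
tcp_rot: [[-0.95, 0.312, 0.0], [0.312, 0.95, -0.0], [-0.0, -0.0, -1.0]]
force: [0.1, -0.2, -0.0]
width: 0.0006
finger_force: 0.0
```

Emit:
move_arm:
  deltas:
    - {"dx": 0, "dy": 0, "dz": 0, "wx": 0, "wy": 0, "wz": 0, "gripper": 1}
    - {"dx": 0, "dy": 0, "dz": 0, "wx": 0, "wy": 0, "wz": 0, "gripper": 1}
    - {"dx": 0, "dy": 0, "dz": 0, "wx": 0, "wy": 0, "wz": 0, "gripper": 1}
    - {"dx": 0, "dy": 0, "dz": 0, "wx": 0, "wy": 0, "wz": 0, "gripper": 1}
    - {"dx": 0, "dy": 0, "dz": 0, "wx": 0, "wy": 0, "wz": 0, "gripper": 1}

```text
clock: 6.15
tool_pos: [0.4943, -0.011, 0.1677]
tcp_rot: [[-0.95, 0.312, 0.0], [0.312, 0.95, -0.0], [-0.0, 0.0, -1.0]]
force: [-1.1, -0.3, -0.1]
width: 0.0005
finger_force: 0.0
```

Emit:
move_arm:
  deltas:
    - {"dx": 0, "dy": 0, "dz": -0.03, "wx": 0, "wy": 0, "wz": 0, "gripper": 1}
    - {"dx": 0, "dy": 0, "dz": -0.03, "wx": 0, "wy": 0, "wz": 0, "gripper": 1}
    - {"dx": 0, "dy": 0, "dz": -0.02, "wx": 0, "wy": 0, "wz": 0, "gripper": 1}
    - {"dx": 0.018, "dy": 0.028, "dz": 0, "wx": 0, "wy": 0, "wz": 0, "gripper": 1}
    - {"dx": 0.018, "dy": 0.028, "dz": 0, "wx": 0, "wy": 0, "wz": 0, "gripper": 1}

```text
clock: 6.65
tool_pos: [0.4779, 0.0535, 0.2485]
tcp_rot: [[-0.949, 0.315, 0.002], [0.315, 0.949, 0.0], [-0.002, 0.001, -1.0]]
force: [0.1, 0.6, -0.4]
width: 0.0005
finger_force: 0.0
```

Emit:
move_arm:
  deltas:
    - {"dx": 0.018, "dy": 0.028, "dz": 0, "wx": 0, "wy": 0, "wz": 0, "gripper": 1}
    - {"dx": 0.018, "dy": 0.028, "dz": 0, "wx": 0, "wy": 0, "wz": 0, "gripper": 1}
    - {"dx": -0.015, "dy": 0.027, "dz": 0, "wx": 0, "wy": 0, "wz": 0, "gripper": 1}
    - {"dx": -0.015, "dy": 0.027, "dz": 0, "wx": 0, "wy": 0, "wz": 0, "gripper": 1}
    - {"dx": -0.015, "dy": 0.027, "dz": 0, "wx": 0, "wy": 0, "wz": 0, "gripper": 1}

```text
clock: 7.15
tool_pos: [0.5295, 0.1819, 0.2478]
tcp_rot: [[-0.95, 0.312, 0.0], [0.312, 0.95, 0.0], [-0.0, 0.0, -1.0]]
force: [0.3, -0.3, -0.1]
width: 0.0003
finger_force: 0.0
```

Emit:
move_arm:
  deltas:
    - {"dx": -0.015, "dy": 0.027, "dz": 0, "wx": 0, "wy": 0, "wz": 0, "gripper": 1}
    - {"dx": 0, "dy": 0, "dz": 0.03, "wx": 0, "wy": 0, "wz": 0, "gripper": 1}
    - {"dx": 0, "dy": 0, "dz": 0.03, "wx": 0, "wy": 0, "wz": 0, "gripper": 1}
    - {"dx": 0, "dy": 0, "dz": 0.03, "wx": 0, "wy": 0, "wz": 0, "gripper": 1}
    - {"dx": 0, "dy": 0, "dz": 0, "wx": 0, "wy": 0, "wz": 0, "gripper": 1}

```text
clock: 7.65
tool_pos: [0.5496, 0.201, 0.1543]
tcp_rot: [[-0.95, 0.312, -0.006], [0.312, 0.95, -0.003], [0.005, -0.004, -1.0]]
force: [0.3, -0.3, 0.6]
width: 0.0002
finger_force: 0.0
```

```bash
python3 - <<'E'
from bench import telemetry, viewer
import cv2
from h import *
s=telemetry.sense(); print(s['clock'],s['tool_pos'])
tip=s['tool_pos']+s['tcp_rot'][:,2]*.014
f2=viewer.grab_frame('scene')['img']
print('tip px',proj('scene',tip))
cv2.imwrite('pics/e.png',cv2.resize(f2[170:320,240:440],None,fx=4,fy=4,interpolation=cv2.INTER_CUBIC))
E
```

```text
7.65 [0.5496422  0.20102595 0.15432596]
tip px (np.float64(359.06322989450285), np.float64(236.87129306570566))
```

View pics/e.png

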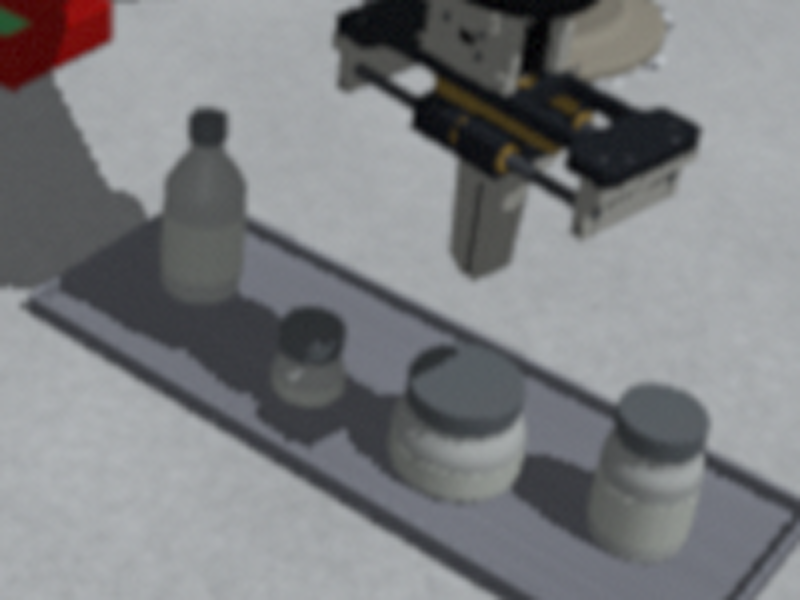

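The fingertips are above the wide pot, with the lid centre at ~(356.5,265) and the tips at ~(359,237). All the containers are still standing. I'm going down another ~57 mm with a +3 mm y correction.

Emit:
move_arm:
  deltas:
    - {"dx": 0, "dy": 0.002, "dz": 0.02, "wx": 0, "wy": 0, "wz": 0, "gripper": 1}
    - {"dx": 0, "dy": 0, "dz": 0.02, "wx": 0, "wy": 0, "wz": 0, "gripper": 1}
    - {"dx": 0, "dy": 0, "dz": 0.01, "wx": 0, "wy": 0, "wz": 0, "gripper": 1}
    - {"dx": 0, "dy": 0, "dz": 0, "wx": 0, "wy": 0, "wz": 0, "gripper": 1}
    - {"dx": 0, "dy": 0, "dz": 0, "wx": 0, "wy": 0, "wz": 0, "gripper": 1}

```text
clock: 8.2
tool_pos: [0.5528, 0.2037, 0.1087]
tcp_rot: [[-0.95, 0.313, 0.001], [0.313, 0.95, 0.0], [-0.001, 0.001, -1.0]]
force: [0.2, -0.5, 0.2]
width: 0.0004
finger_force: 0.0
```

Emit:
move_arm:
  deltas:
    - {"dx": 0.002, "dy": 0, "dz": 0.008, "wx": 0, "wy": 0, "wz": 0, "gripper": 1}
    - {"dx": 0, "dy": 0, "dz": 0, "wx": 0, "wy": 0, "wz": 0, "gripper": 1}
    - {"dx": 0, "dy": 0, "dz": 0, "wx": 0, "wy": 0, "wz": 0, "gripper": 1}
    - {"dx": 0, "dy": 0, "dz": 0, "wx": 0, "wy": 0, "wz": 0, "gripper": 1}
    - {"dx": 0, "dy": 0, "dz": 0, "wx": 0, "wy": 0, "wz": 0, "gripper": 1}

```text
clock: 8.7
tool_pos: [0.5505, 0.2043, 0.0998]
tcp_rot: [[-0.95, 0.313, 0.0], [0.313, 0.95, 0.0], [-0.0, 0.0, -1.0]]
force: [0.5, -0.6, 0.9]
width: 0.0005
finger_force: 0.0
```

Emit:
move_arm:
  deltas:
    - {"dx": 0, "dy": 0, "dz": 0, "wx": 0, "wy": 0, "wz": 0, "gripper": 1}
    - {"dx": 0, "dy": 0, "dz": 0, "wx": 0, "wy": 0, "wz": 0, "gripper": 1}
    - {"dx": 0, "dy": 0, "dz": 0, "wx": 0, "wy": 0, "wz": 0, "gripper": 1}
    - {"dx": 0, "dy": 0, "dz": 0, "wx": 0, "wy": 0, "wz": 0, "gripper": 1}
    - {"dx": 0, "dy": 0, "dz": 0, "wx": 0, "wy": 0, "wz": 0, "gripper": 1}

```text
clock: 9.2
tool_pos: [0.5504, 0.2043, 0.0996]
tcp_rot: [[-0.95, 0.312, 0.0], [0.312, 0.95, -0.0], [-0.0, 0.0, -1.0]]
force: [-0.4, -0.9, -0.5]
width: 0.0004
finger_force: 0.0
```

Emit:
move_arm:
  deltas:
    - {"dx": 0, "dy": 0, "dz": 0, "wx": 0, "wy": 0, "wz": 0, "gripper": 1}
    - {"dx": 0, "dy": 0, "dz": 0, "wx": 0, "wy": 0, "wz": 0, "gripper": 1}
    - {"dx": 0, "dy": 0, "dz": 0, "wx": 0, "wy": 0, "wz": 0, "gripper": 1}
    - {"dx": 0, "dy": 0, "dz": 0, "wx": 0, "wy": 0, "wz": 0, "gripper": 1}
    - {"dx": 0, "dy": 0, "dz": 0, "wx": 0, "wy": 0, "wz": 0, "gripper": 1}

```text
clock: 9.7
tool_pos: [0.5504, 0.2042, 0.0996]
tcp_rot: [[-0.95, 0.312, -0.0], [0.312, 0.95, -0.0], [0.0, -0.0, -1.0]]
force: [-0.4, 0.5, -0.6]
width: 0.0004
finger_force: 0.0
```

Emit:
move_arm:
  deltas:
    - {"dx": 0, "dy": 0, "dz": 0, "wx": 0, "wy": 0, "wz": 0, "gripper": 1}
    - {"dx": 0, "dy": 0, "dz": 0, "wx": 0, "wy": 0, "wz": 0, "gripper": 1}
    - {"dx": 0, "dy": 0, "dz": 0, "wx": 0, "wy": 0, "wz": 0, "gripper": 1}
    - {"dx": 0, "dy": 0, "dz": 0, "wx": 0, "wy": 0, "wz": 0, "gripper": 1}
    - {"dx": 0, "dy": 0, "dz": 0, "wx": 0, "wy": 0, "wz": 0, "gripper": 1}

```text
clock: 10.2
tool_pos: [0.5504, 0.2042, 0.0996]
tcp_rot: [[-0.95, 0.312, 0.0], [0.312, 0.95, -0.0], [-0.0, 0.0, -1.0]]
force: [0.5, 0.8, -0.1]
width: 0.0006
finger_force: 0.0
```

Emit:
move_arm:
  deltas:
    - {"dx": 0, "dy": 0, "dz": 0, "wx": 0, "wy": 0, "wz": 0, "gripper": 1}
    - {"dx": 0, "dy": 0, "dz": 0, "wx": 0, "wy": 0, "wz": 0, "gripper": 1}
    - {"dx": 0, "dy": 0, "dz": 0, "wx": 0, "wy": 0, "wz": 0, "gripper": 1}
    - {"dx": 0, "dy": 0, "dz": 0, "wx": 0, "wy": 0, "wz": 0, "gripper": 1}
    - {"dx": 0, "dy": 0, "dz": 0, "wx": 0, "wy": 0, "wz": 0, "gripper": 1}

```text
clock: 10.7
tool_pos: [0.5504, 0.2043, 0.0996]
tcp_rot: [[-0.95, 0.312, 0.0], [0.312, 0.95, -0.0], [-0.0, -0.0, -1.0]]
force: [-0.2, -0.4, 0.5]
width: 0.0001
finger_force: 0.0
```

Emit:
move_arm:
  deltas:
    - {"dx": 0, "dy": 0, "dz": 0, "wx": 0, "wy": 0, "wz": 0, "gripper": 1}
    - {"dx": 0, "dy": 0, "dz": 0, "wx": 0, "wy": 0, "wz": 0, "gripper": 1}
    - {"dx": 0, "dy": 0, "dz": 0, "wx": 0, "wy": 0, "wz": 0, "gripper": 1}
    - {"dx": 0, "dy": 0, "dz": 0, "wx": 0, "wy": 0, "wz": 0, "gripper": 1}
    - {"dx": 0, "dy": 0, "dz": 0, "wx": 0, "wy": 0, "wz": 0, "gripper": 1}

```text
clock: 11.2
tool_pos: [0.5504, 0.2043, 0.0996]
tcp_rot: [[-0.95, 0.312, 0.0], [0.312, 0.95, -0.0], [-0.0, 0.0, -1.0]]
force: [0.4, 0.0, 0.3]
width: 0.0004
finger_force: 0.0
```

Emit:
move_arm:
  deltas:
    - {"dx": 0, "dy": 0, "dz": 0, "wx": 0, "wy": 0, "wz": 0, "gripper": 1}
    - {"dx": 0, "dy": 0, "dz": 0, "wx": 0, "wy": 0, "wz": 0, "gripper": 1}
    - {"dx": 0, "dy": 0, "dz": 0, "wx": 0, "wy": 0, "wz": 0, "gripper": 1}
    - {"dx": 0, "dy": 0, "dz": 0, "wx": 0, "wy": 0, "wz": 0, "gripper": 1}
    - {"dx": 0, "dy": 0, "dz": 0, "wx": 0, "wy": 0, "wz": 0, "gripper": 1}

```text
clock: 11.7
tool_pos: [0.5504, 0.2042, 0.0996]
tcp_rot: [[-0.95, 0.313, 0.0], [0.313, 0.95, -0.0], [-0.0, -0.0, -1.0]]
force: [0.0, -0.5, -0.1]
width: 0.0003
finger_force: 0.0
```

Emit:
move_arm:
  deltas:
    - {"dx": 0, "dy": 0, "dz": -0.03, "wx": 0, "wy": 0, "wz": 0, "gripper": 1}
    - {"dx": 0, "dy": 0, "dz": -0.03, "wx": 0, "wy": 0, "wz": 0, "gripper": 1}
    - {"dx": 0, "dy": 0, "dz": -0.03, "wx": 0, "wy": 0, "wz": 0, "gripper": 1}
    - {"dx": 0, "dy": 0, "dz": -0.03, "wx": 0, "wy": 0, "wz": 0, "gripper": 1}
    - {"dx": 0, "dy": 0, "dz": -0.03, "wx": 0, "wy": 0, "wz": 0, "gripper": 1}

```text
clock: 12.2
tool_pos: [0.5502, 0.2042, 0.251]
tcp_rot: [[-0.95, 0.312, 0.0], [0.312, 0.95, 0.0], [-0.0, 0.0, -1.0]]
force: [0.0, -0.6, 0.1]
width: 0.0001
finger_force: 0.0
```

Emit:
move_arm:
  deltas:
    - {"dx": 0.016, "dy": -0.032, "dz": 0, "wx": 0, "wy": 0, "wz": 0, "gripper": 1}
    - {"dx": 0.016, "dy": -0.032, "dz": 0, "wx": 0, "wy": 0, "wz": 0, "gripper": 1}
    - {"dx": 0.016, "dy": -0.032, "dz": 0, "wx": 0, "wy": 0, "wz": 0, "gripper": 1}
    - {"dx": 0.016, "dy": -0.032, "dz": 0, "wx": 0, "wy": 0, "wz": 0, "gripper": 1}
    - {"dx": -0.012, "dy": -0.035, "dz": 0, "wx": 0, "wy": 0, "wz": 0, "gripper": 1}

```text
clock: 12.7
tool_pos: [0.4469, 0.0657, 0.2497]
tcp_rot: [[-0.951, 0.31, -0.002], [0.31, 0.951, 0.0], [0.002, -0.0, -1.0]]
force: [1.5, 0.8, 0.0]
width: 0.0005
finger_force: 0.0
```

Emit:
move_arm:
  deltas:
    - {"dx": -0.012, "dy": -0.035, "dz": 0, "wx": 0, "wy": 0, "wz": 0, "gripper": 1}
    - {"dx": -0.012, "dy": -0.035, "dz": 0, "wx": 0, "wy": 0, "wz": 0, "gripper": 1}
    - {"dx": -0.012, "dy": -0.035, "dz": 0, "wx": 0, "wy": 0, "wz": 0, "gripper": 1}
    - {"dx": -0.015, "dy": -0.036, "dz": 0, "wx": 0, "wy": 0, "wz": 0, "gripper": 1}
    - {"dx": -0.015, "dy": -0.036, "dz": 0, "wx": 0, "wy": 0, "wz": 0, "gripper": 1}

```text
clock: 13.2
tool_pos: [0.4573, -0.1246, 0.2499]
tcp_rot: [[-0.95, 0.312, 0.001], [0.312, 0.95, 0.0], [-0.0, 0.0, -1.0]]
force: [0.7, 0.8, -0.4]
width: 0.0002
finger_force: 0.0
```

Emit:
move_arm:
  deltas:
    - {"dx": -0.015, "dy": -0.036, "dz": 0, "wx": 0, "wy": 0, "wz": 0, "gripper": 1}
    - {"dx": -0.015, "dy": -0.036, "dz": 0, "wx": 0, "wy": 0, "wz": 0, "gripper": 1}
    - {"dx": -0.015, "dy": -0.036, "dz": 0, "wx": 0, "wy": 0, "wz": 0, "gripper": 1}
    - {"dx": 0, "dy": 0, "dz": 0, "wx": 0, "wy": 0, "wz": 0, "gripper": 1}
    - {"dx": 0, "dy": 0, "dz": 0, "wx": 0, "wy": 0, "wz": 0, "gripper": 1}

```text
clock: 13.7
tool_pos: [0.466, -0.2402, 0.2494]
tcp_rot: [[-0.949, 0.314, -0.0], [0.314, 0.949, 0.0], [0.0, 0.0, -1.0]]
force: [-0.8, 1.1, -0.7]
width: 0.0005
finger_force: 0.0
```

Emit:
move_arm:
  deltas:
    - {"dx": -0.009, "dy": -0.021, "dz": 0, "wx": 0, "wy": 0, "wz": 0, "gripper": 1}
    - {"dx": -0.008, "dy": -0.021, "dz": 0, "wx": 0, "wy": 0, "wz": 0, "gripper": 1}
    - {"dx": 0, "dy": 0, "dz": 0.04, "wx": 0, "wy": 0, "wz": 0, "gripper": 1}
    - {"dx": 0, "dy": 0, "dz": 0.04, "wx": 0, "wy": 0, "wz": 0, "gripper": 1}
    - {"dx": 0, "dy": 0, "dz": 0.04, "wx": 0, "wy": 0, "wz": 0, "gripper": 1}

```text
clock: 14.2
tool_pos: [0.47, -0.2832, 0.1288]
tcp_rot: [[-0.951, 0.31, 0.001], [0.31, 0.951, 0.0], [-0.001, 0.001, -1.0]]
force: [1.0, -1.0, -0.7]
width: 0.0003
finger_force: 0.0
```

Emit:
move_arm:
  deltas:
    - {"dx": 0, "dy": 0, "dz": 0.01, "wx": 0, "wy": 0, "wz": 0, "gripper": 1}
    - {"dx": 0, "dy": 0, "dz": 0.01, "wx": 0, "wy": 0, "wz": 0, "gripper": 1}
    - {"dx": 0, "dy": 0, "dz": 0.01, "wx": 0, "wy": 0, "wz": 0, "gripper": 1}
    - {"dx": 0, "dy": 0, "dz": 0, "wx": 0, "wy": 0, "wz": 0, "gripper": 1}
    - {"dx": 0, "dy": 0, "dz": 0, "wx": 0, "wy": 0, "wz": 0, "gripper": 1}

```text
clock: 14.7
tool_pos: [0.47, -0.2851, 0.1005]
tcp_rot: [[-0.95, 0.312, 0.001], [0.312, 0.95, -0.001], [-0.001, -0.0, -1.0]]
force: [-0.6, 0.2, -0.0]
width: 0.0006
finger_force: 0.0
```

```bash
python3 - <<'E'
from bench import telemetry, viewer
import cv2
from h import *
s=telemetry.sense(); print(s['clock'],s['tool_pos'])
tip=s['tool_pos']+s['tcp_rot'][:,2]*.014
f2=viewer.grab_frame('scene')['img']
print('tip px',proj('scene',tip))
cv2.imwrite('pics/g.png',cv2.resize(f2[130:250,150:310],None,fx=5,fy=5,interpolation=cv2.INTER_CUBIC))
E
```

```text
14.7 [ 0.46998713 -0.28507244  0.10052641]
tip px (np.float64(217.4293897471047), np.float64(179.04813518917024))
```

View pics/g.png

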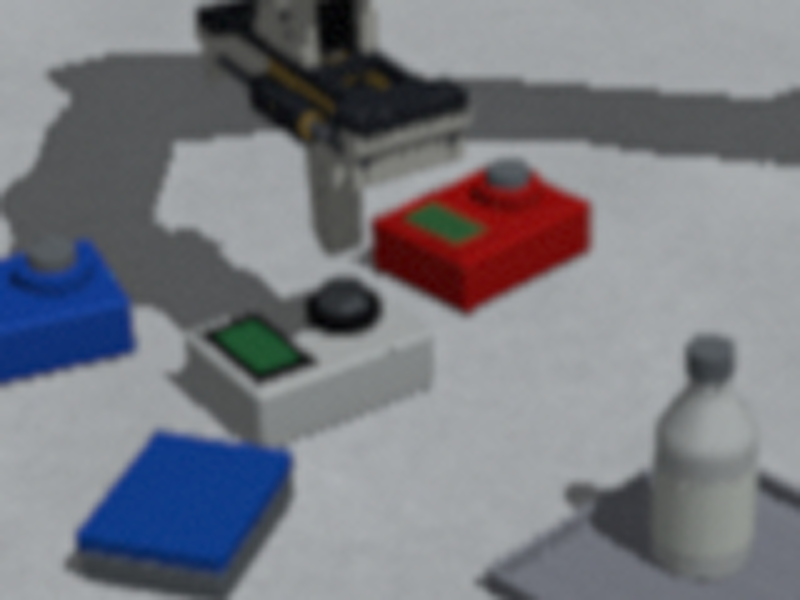

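The tips at ~(217,179) stand right above the button on the white console, which is at ~(218.5,188). I'll go down gently and watch the force.

Emit:
move_arm:
  deltas:
    - {"dx": 0, "dy": 0, "dz": 0.01, "wx": 0, "wy": 0, "wz": 0, "gripper": 1}
    - {"dx": 0, "dy": 0, "dz": 0.01, "wx": 0, "wy": 0, "wz": 0, "gripper": 1}
    - {"dx": 0, "dy": 0, "dz": 0.005, "wx": 0, "wy": 0, "wz": 0, "gripper": 1}
    - {"dx": 0, "dy": 0, "dz": 0, "wx": 0, "wy": 0, "wz": 0, "gripper": 1}
    - {"dx": 0, "dy": 0, "dz": 0, "wx": 0, "wy": 0, "wz": 0, "gripper": 1}

```text
clock: 15.25
tool_pos: [0.4694, -0.2848, 0.0745]
tcp_rot: [[-0.95, 0.312, -0.0], [0.312, 0.95, 0.0], [0.001, 0.0, -1.0]]
force: [-0.2, 1.5, 2.2]
width: 0.0004
finger_force: 1.2
```

Emit:
move_arm:
  deltas:
    - {"dx": 0, "dy": 0, "dz": 0.002, "wx": 0, "wy": 0, "wz": 0, "gripper": 1}
    - {"dx": 0, "dy": 0, "dz": 0.002, "wx": 0, "wy": 0, "wz": 0, "gripper": 1}
    - {"dx": 0, "dy": 0, "dz": 0, "wx": 0, "wy": 0, "wz": 0, "gripper": 1}
    - {"dx": 0, "dy": 0, "dz": 0, "wx": 0, "wy": 0, "wz": 0, "gripper": 1}

```text
clock: 15.65
tool_pos: [0.4694, -0.2849, 0.0707]
tcp_rot: [[-0.95, 0.312, -0.0], [0.312, 0.95, 0.0], [0.0, 0.0, -1.0]]
force: [-0.4, 0.9, 4.4]
width: 0.0005
finger_force: 2.3
```

Emit:
move_arm:
  deltas:
    - {"dx": 0, "dy": 0, "dz": 0.001, "wx": 0, "wy": 0, "wz": 0, "gripper": 1}
    - {"dx": 0, "dy": 0, "dz": 0.001, "wx": 0, "wy": 0, "wz": 0, "gripper": 1}
    - {"dx": 0, "dy": 0, "dz": 0, "wx": 0, "wy": 0, "wz": 0, "gripper": 1}
    - {"dx": 0, "dy": 0, "dz": 0, "wx": 0, "wy": 0, "wz": 0, "gripper": 1}

```text
clock: 16.05
tool_pos: [0.4695, -0.2849, 0.07]
tcp_rot: [[-0.95, 0.313, 0.001], [0.313, 0.95, -0.0], [-0.001, 0.0, -1.0]]
force: [-3.5, 3.1, 22.7]
width: 0.0005
finger_force: 11.5
```

The button is at its stop: 22.7 N with no further travel. I'm letting go and rising.

Emit:
move_arm:
  deltas:
    - {"dx": 0, "dy": 0, "dz": -0.01, "wx": 0, "wy": 0, "wz": 0, "gripper": 1}
    - {"dx": 0, "dy": 0, "dz": -0.02, "wx": 0, "wy": 0, "wz": 0, "gripper": 1}
    - {"dx": 0, "dy": 0, "dz": -0.03, "wx": 0, "wy": 0, "wz": 0, "gripper": 1}
    - {"dx": 0, "dy": 0, "dz": -0.03, "wx": 0, "wy": 0, "wz": 0, "gripper": 1}
    - {"dx": 0, "dy": 0, "dz": 0, "wx": 0, "wy": 0, "wz": 0, "gripper": 1}

```text
clock: 16.55
tool_pos: [0.471, -0.2861, 0.1619]
tcp_rot: [[-0.95, 0.313, 0.005], [0.313, 0.95, -0.003], [-0.006, -0.001, -1.0]]
force: [0.8, -0.1, -0.5]
width: 0.0007
finger_force: 0.0
```

Emit:
move_arm:
  deltas:
    - {"dx": 0, "dy": 0, "dz": 0, "wx": 0, "wy": 0, "wz": 0, "gripper": 1}
    - {"dx": 0, "dy": 0, "dz": 0, "wx": 0, "wy": 0, "wz": 0, "gripper": 1}
    - {"dx": 0, "dy": 0, "dz": 0, "wx": 0, "wy": 0, "wz": 0, "gripper": 1}
    - {"dx": 0, "dy": 0, "dz": 0, "wx": 0, "wy": 0, "wz": 0, "gripper": 1}
    - {"dx": 0, "dy": 0, "dz": 0, "wx": 0, "wy": 0, "wz": 0, "gripper": 1}

```text
clock: 17.05
tool_pos: [0.4693, -0.2849, 0.158]
tcp_rot: [[-0.95, 0.312, -0.001], [0.312, 0.95, 0.0], [0.001, 0.0, -1.0]]
force: [0.2, -0.1, 0.2]
width: 0.0006
finger_force: 0.0
```

```bash
python3 - <<'E'
from bench import telemetry, job
s=telemetry.sense(); print(s['clock'],s['tool_pos'],s['force'])
print(job.close_job())
E
```

```text
17.05 [ 0.46927279 -0.28487757  0.15802602] [ 0.1500654  -0.12829131  0.18684182]
the job is handed in; nothing more can be done
None
```

Job handed in at 17 s: I pointed at the tall bottle, then the wide pot, for about 3 s each at 2 cm above the lid, then pressed the white console's button to its stop (22.7 N) and let it go; no contact showed except at the button, and the hand-in gave no verdict.

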